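Unstack the silversmith's forming tools into their wooden nests

ROBOT

A 6-joint arm with a two-finger parallel gripper is mounted at the origin on the work surface. World frame = base frame: x ahead of the robot, y to its left, z up, the work surface at z = 0. Lengths are in m, angles in rad, forces in N, time in s.
With the tool pointing down it reaches from about 0.375 to 0.9 m from the base axis. Payload 3.1 kg.
Tool frame: the origin (TCP) lies at the very end of the fingers, on their centre line; the grasp point (between the pads) lies 19 mm behind it; x points along the fingers, z is the direction in which the jaws open and shut, and the axes are right-handed (so a half turn about x gives the same grasp; the last joint's range is limited). The gripper opens to 87 mm and grips with 3 to 60 N. Pads are 19 mm wide; open, the fingers measure 117 mm over their backs; the gripper's body (75 mm by 190 mm) begins 51 mm behind the grasp point.
Start: joints at [1.145, 0.527, 1.433, -0, 1.181, -0.178], TCP at [0.153, 0.606, 0.223] pointing down, gripper open.
Joint ranges: [-3.08, 3.08], [-0.75, 2.2], [0.22, 2.44], [-1.43, 4.57], [0, 2.65], [-2.85, 2.85]. Speed limits (rad/s): [2.79, 2.79, 3.14, 3.14, 3.14, 3.14].

INTERFACE

Orientations are given as [roll, pitch, yaw] about the fixed x, y, z axes, in that order (R = Rz(yaw) Ry(pitch) Rx(roll)).
In Python, from bench import manip gives the robot as it stands. The module is installed in compiled form; this text tells all that it offers.
- The arm moves only by the tool carry_out, never from a script. Its argument "motion" is a list of rows, each an object with "offset": the shift along the tool's x, y, z in mm, a list of three; "yaw": the turn about the tool's x in rad. A call has 1 to 12 rows; each row shifts and turns the commanded pose from where the row before left it, along the tool's axes as they then stand; what a row does not reach is not made up. A row lasts 1/8 s, in which the tool goes at most 62.5 mm and 10.7 degrees, less where a joint would pass 70% of its speed; a pose out of reach is approached as far as the arm can. A call is refused whole if a number of a shift passes 62.5 or a number of a turn 0.188, either way. A call with a gripper value outside its range is refused whole. "grip" is the finger opening in mm, from 0 to 87, set as the call begins (left out, the last holds). The fingers move at their own pace and stop on an object; "grip_force" is the grip in N (left out, the last holds). Time passes only in rows, so rows that do not move let the fingers close. It gives the time, the measured TCP pose, the force and the opening at its end, in the units of the state.
- manip.read_state(): the state, without advancing time (a new reading comes with each control period).
- manip.grab_frame(name): name is "scene" or "side" or "wrist"; returns the picture (384x512x3 uint8, red, green, blue); there is no depth.
- manip.camera_model(name): a dict with "K" (3x3 intrinsics, pixels), "R" (3x3) and "t" (3): a world point X has camera coordinates R X + t; the wrist camera has in their place "mount" (4x4, takes a point from camera to tool coordinates, whose origin is the TCP and whose axes are the tool frame's). Camera axes: x right, y down, z forward; pixel columns grow to the right and rows downward; lengths in m; the calibration is good to about 2 mm. A picture is of the moment at which its call begins: read the wrist's pose just before it. camera_model takes no time and is no camera call.
- manip.sign_off(): hands the job in, once; it reports no verdict.
The state is a dict: "clock": time; "q": joint angles; "joint_velocities": joint speeds; "effort": joint torques, N m; "tcp_pos": TCP position; "orientation": TCP orientation; "force": force on the tool from outside, world axes, zero at the start; "wrist_torque": the same for the moment, N m; "width": finger opening in m.
Only numpy, scipy, OpenCV 4.12 (cv2) and the standard library are available. Lean on these libraries where they do the work, as an engineer would, in place of code of your own. Each camera call takes 0.05 s, during which the arm holds its last target. There are 200 camera calls.

TASK

Four metal forming tools have been left piled in one stack on the silversmith's bench. Take the stack apart and put each tool back, the same way up, in the wooden nest whose recess matches its shape and size, so that it sits flat on the recess floor; set each one down gently, do not drop it. Leave the little glass jar and the wooden-handled burnisher where they are.

Things in the scene. Friction and masses are not known exactly. Their poses are not given: they have to be found in the camera images.
- bench_block: Plain square steel bench block, 60 x 60 x 26 mm, about 0.7 kg, flat on the bench at the bottom of the stack. Origin: centre of its underside; z up, x and y along its sides. Its place is the large square recess. Each tool in the loose stack is within 3 mm of centred on the one below, but turned anyhow; order from the bottom: bench block, round die, square die, small stake; 106 mm high
- round_die: Round dark steel die with a brighter round middle on top, diameter 50 mm, 24 mm high, about 0.36 kg, second from the bottom. Origin: centre of its underside; z up along its axis. Its place is the large round recess
- square_die: Square brass die with three dark lines on its top, 34 x 34 x 24 mm, about 0.23 kg, third from the bottom. Origin: centre of its underside; z up, x and y along its sides. Its place is the small square recess
- small_stake: Small plain round steel stake, diameter 24 mm, 32 mm high, about 0.11 kg, on top of the stack. Origin: centre of its underside; z up along its axis. Its place is the small round recess
- nest_large_square: Fixed 92 mm square block of pale wood, 12 mm thick, flat on the bench, with a 72 x 72 mm square recess, lined grey, in the middle of its top. The recess is 6 mm deep: its floor is 6 mm above the bench, its rim 12 mm. Origin: centre of the block's underside, on the bench; z up, x and y along its sides. For the bench block, any quarter turn
- nest_large_round: Fixed 84 mm square block of pale wood, 12 mm thick, flat on the bench, with a 62 mm diameter round recess, lined grey, in the middle of its top. The recess is 6 mm deep: its floor is 6 mm above the bench, its rim 12 mm. Origin: centre of the block's underside, on the bench; z up, x and y along its sides. For the round die
- nest_small_square: Fixed 68 mm square block of pale wood, 12 mm thick, flat on the bench, with a 46 x 46 mm square recess, lined grey, in the middle of its top. The recess is 6 mm deep: its floor is 6 mm above the bench, its rim 12 mm. Origin: centre of the block's underside, on the bench; z up, x and y along its sides. For the square die, any quarter turn
- nest_small_round: Fixed 60 mm square block of pale wood, 12 mm thick, flat on the bench, with a 36 mm diameter round recess, lined grey, in the middle of its top. The recess is 6 mm deep: its floor is 6 mm above the bench, its rim 12 mm. Origin: centre of the block's underside, on the bench; z up, x and y along its sides. For the small stake
- jar: Bystander: small closed glass jar with a metal cap, diameter 34 mm, 50 mm high, standing loose on the bench beyond the middle of the work area. Origin: centre of its underside; z up. Must not be pushed or tipped
- burnisher: Bystander: burnisher lying loose at the right of the work area (-y side), wooden handle 100 mm long and 18 mm thick, flat steel blade 75 mm long. Origin: on the bench under the joint of handle and blade; x towards the blade's tip. Must not be pushed
Things that resemble listed ones, but are neither listed nor needed, are in the scene too. Of the things that look like the square_die, the largest one is meant.

How it is judged:
By the outcome, as a careful person would: the job done as asked, in the order asked, and still so for the second after the job is handed in, with the robot touching nothing.
It also fails if it takes over 122 s, if anything falls off the work surface, if the arm or the gripper's body presses on something with over 40 N, if the wrist force passes 120 N, or if a joint passes its speed limit or range.

## Working session

There is one attempt and no reset: what is moved stays moved. The work goes in short steps, Python scripts to look and compute and a tool call to move; the robot and the scene stay as the last step left them, time stands still between calls to the robot, and variables do not carry over. Pictures are saved under pics/ and viewed, about 12 in all and at most 16, crops included, and the job is handed in when it is done.

Besides the shell and the picture viewer there is one more tool, called after ">>>" by a JSON object that holds its "op" and its "data". carry_out: Moves the arm, as the interface text tells. Its arguments: {"type":"object","properties":{"motion":{"type":"array","items":{"type":"object","properties":{"offset":{"type":"array","items":{"type":"number"}},"yaw":{"type":"number"}}}},"grip":{"type":"number"},"grip_force":{"type":"number"}},"required":["motion"]}

```bash
mkdir -p pics
cat > h.py <<'E'
from bench import manip
import numpy as np, cv2
from scipy.spatial.transform import Rotation as Rn
def snap(n,f):
    im=manip.grab_frame(n); cv2.imwrite('pics/'+f,im[:,:,::-1]); return im
def cam(n,s=None):
    c=manip.camera_model(n); K=np.array(c['K'])
    if n=='wrist':
        T=np.eye(4);T[:3,:3]=Rn.from_euler('xyz',s['orientation']).as_matrix();T[:3,3]=s['tcp_pos']
        M=np.linalg.inv(T@np.array(c['mount'])); return K,M[:3,:3],M[:3,3]
    return K,np.array(c['R']),np.array(c['t'])
def ray(c,uv,z):
    K,R,t=c; uv=np.atleast_2d(uv).astype(float)
    d=np.c_[uv,np.ones(len(uv))]@np.linalg.inv(K).T@R; o=-R.T@t
    return o+d*((z-o[2])/d[:,2])[:,None]
def proj(c,X):
    K,R,t=c; p=(np.atleast_2d(X)@R.T+t)@K.T; return p[:,:2]/p[:,2:]
E
python3 - <<'E'
from h import *
np.set_printoptions(precision=3,suppress=True)
s=manip.read_state(); print(s)
a=snap('scene','s0.png');b=snap('side','d0.png');w=snap('wrist','w0.png')
cv2.imwrite('pics/sd.png',cv2.resize(a,(800,600))[:,:,::-1])
cv2.imwrite('pics/sd2.png',cv2.resize(b,(800,600))[:,:,::-1])
for n in('scene','side'):
    K,R,t=cam(n);print(n,K[0,0],-R.T@t,R)
print(manip.camera_model('wrist'))
E
```

```text
{'clock': 0.0, 'q': array([ 1.145,  0.528,  1.434, -0.   ,  1.181, -0.179]), 'joint_velocities': array([-0.   , -0.001,  0.002, -0.001, -0.   , -0.   ]), 'effort': array([  0.001, -44.004, -17.66 ,   0.064,   0.058,  -0.   ]), 'tcp_pos': array([0.152, 0.605, 0.222]), 'orientation': array([ 2.973,  1.569, -1.986]), 'force': array([ 0.11 ,  0.206, -0.303]), 'wrist_torque': array([-0.049, -0.004,  0.051]), 'width': 0.08690338085025363}
scene 458.16531827287616 [1.285 0.204 0.698] [[-0.371  0.928  0.018]
 [ 0.561  0.239 -0.793]
 [-0.74  -0.284 -0.61 ]]
side 373.314357516293 [ 0.418 -0.671  0.574] [[ 0.984 -0.179  0.013]
 [-0.103 -0.623 -0.775]
 [ 0.147  0.761 -0.631]]
{'K': array([[311.818,   0.   , 257.345],
       [  0.   , 311.818, 184.84 ],
       [  0.   ,   0.   ,   1.   ]]), 'mount': array([[ 0.   , -0.248,  0.969, -0.162],
       [-0.001, -0.969, -0.248,  0.066],
       [ 1.   , -0.   , -0.001,  0.001],
       [ 0.   ,  0.   ,  0.   ,  1.   ]])}
```

View pics/sd.png

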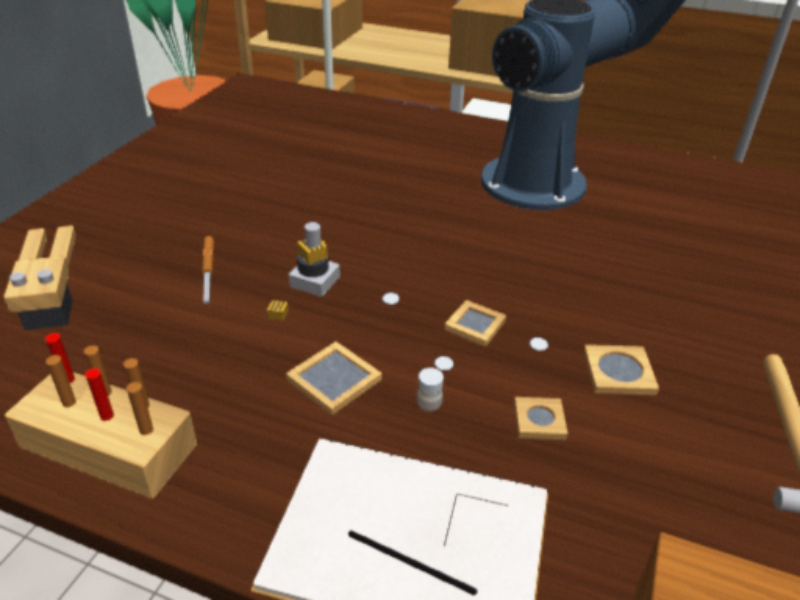

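View pics/sd2.png

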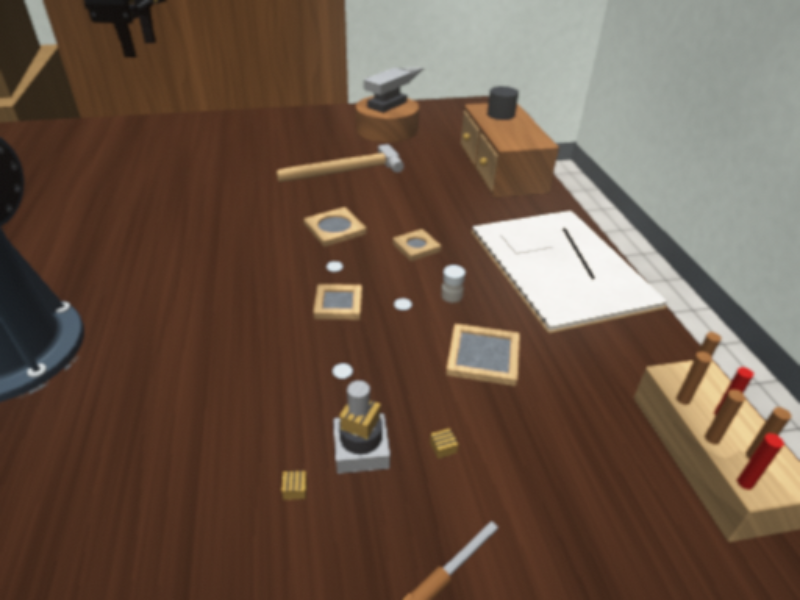

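The scene view shows the stack at (313,255)/800. The brass lookalikes are at (278,310), plus side-view (293,485) and (444,441). The brass die in the stack, between the dark die and the stake, is clearly the largest. Nests in scene: large square (335,376), small square (476,321), small round (540,417), large round (621,368). Next, rough positions.

Run:
```python
from h import *
np.set_printoptions(precision=3,suppress=True)
S=cam('scene');D=cam('side')
P={'LS':((335,376),(484,352),.012),'SS':((476,321),(338,300),.012),'SR':((540,416),(417,243),.012),'LR':((621,368),(334,224),.012),'staketop':((313,228),(358,389),.106),'jar':((431,376),(454,272),.05),'smallbrass':((278,309),(444,440),.012),'brass2':((278,309),(293,484),.012),'burn':((208,272),(447,570),.005),'blk':((315,272),(361,440),.026)}
for k,(a,b,z) in P.items(): print(k,ray(S,np.array(a)/1.5625,z)[0,:2],ray(D,np.array(b)/1.5625,z)[0,:2])
s=manip.read_state()
M=Rn.from_euler('xyz',s['orientation']).as_matrix();print(M)
```

```text
LS [ 0.658 -0.12 ] [ 0.657 -0.131]
SS [0.471 0.023] [0.472 0.014]
SR [0.622 0.155] [0.624 0.146]
LR [0.49  0.239] [0.49 0.23]
staketop [ 0.466 -0.246] [ 0.467 -0.252]
jar [0.645 0.012] [0.649 0.006]
smallbrass [ 0.561 -0.262] [ 0.566 -0.264]
brass2 [ 0.561 -0.262] [ 0.388 -0.293]
burn [ 0.514 -0.419] [ 0.531 -0.411]
blk [ 0.471 -0.245] [ 0.468 -0.258]
[[-0.001 -0.97   0.244]
 [-0.002  0.244  0.97 ]
 [-1.     0.    -0.002]]
```

>>> {"op": "carry_out", "data": {"motion": [{"offset": [-7,-39,-40]},{"offset": [-7,-39,-40]},{"offset": [-7,-39,-40]},{"offset": [-7,-39,-40]},{"offset": [-7,-39,-40]},{"offset": [-7,-39,-40]},{"offset": [-7,-39,-40]},{"offset": [-7,-39,-40]},{"offset": [-7,-39,-40]},{"offset": [-7,-39,-40]},{"offset": [-7,-39,-40]},{"offset": [-7,-39,-40]}]}}

```text
schema error: expected keys offset, yaw
```

>>> {"op": "carry_out", "data": {"motion": [{"offset": [0,0,0],"yaw": -0.123},{"offset": [0,0,0],"yaw": -0.123},{"offset": [0,0,0]},{"offset": [0,0,0]}]}}

```text
schema error: expected keys offset, yaw
```

Run:
```python
from h import *
np.set_printoptions(precision=4,suppress=True)
s=manip.read_state(); print(s['tcp_pos'],s['joint_velocities'],Rn.from_euler('xyz',s['orientation']).as_matrix())
a=snap('wrist','w1.png'); np.save('w1.npy',dict(s=s),allow_pickle=True)
cv2.imwrite('pics/w1b.png',cv2.resize(a,(800,600))[:,:,::-1])
```

```text
[0.1524 0.6056 0.2218] [ 0.0002 -0.0026 -0.004  -0.0009 -0.001   0.0003] [[-0.0007 -0.9697  0.2443]
 [-0.0015  0.2443  0.9697]
 [-1.      0.0003 -0.0017]]
```

View pics/w1b.png

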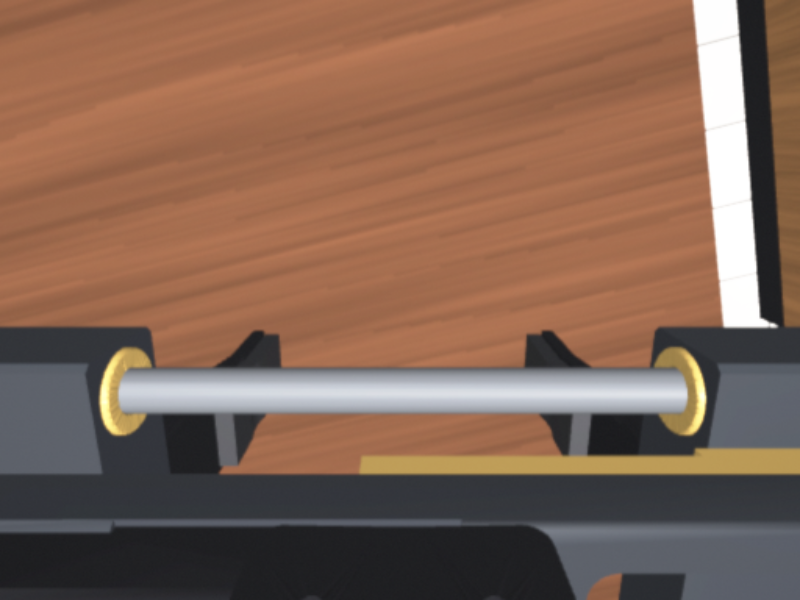

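The first moves were refused because each row needs a yaw. The wrist view here shows only bare bench, and the gripper hides its lower half. So I'll look from further out in x.

>>> {"op": "carry_out", "data": {"motion": [{"offset": [-10,-44,-35],"yaw": 0},{"offset": [-10,-44,-35],"yaw": 0},{"offset": [-10,-44,-35],"yaw": 0},{"offset": [-10,-44,-35],"yaw": 0},{"offset": [-10,-44,-35],"yaw": 0},{"offset": [-10,-44,-35],"yaw": 0},{"offset": [-10,-44,-35],"yaw": 0},{"offset": [-10,-44,-35],"yaw": 0},{"offset": [-10,-44,-35],"yaw": 0},{"offset": [-10,-44,-35],"yaw": 0},{"offset": [-10,-44,-35],"yaw": 0},{"offset": [-10,-44,-35],"yaw": 0}]}}

```text
clock: 1.7
tcp_pos: [0.5628, 0.0682, 0.3428]
orientation: [0.615, 1.57, 1.939]
force: [0.3, -0.4, 0.3]
width: 0.0869
```

>>> {"op": "carry_out", "data": {"motion": [{"offset": [-9,-44,-35],"yaw": 0},{"offset": [-9,-44,-35],"yaw": 0},{"offset": [0,0,0],"yaw": -0.123},{"offset": [0,0,0],"yaw": -0.123},{"offset": [0,0,0],"yaw": 0},{"offset": [0,0,0],"yaw": 0}]}}

```text
clock: 2.45
tcp_pos: [0.6301, -0.0194, 0.3604]
orientation: [1.348, 1.57, 2.916]
force: [-0.3, -1.1, 0.4]
width: 0.0871
```

Run:
```python
from h import *
np.set_printoptions(precision=4,suppress=True)
s=manip.read_state(); print(s['tcp_pos'],s['joint_velocities'],Rn.from_euler('xyz',s['orientation']).as_matrix())
a=snap('wrist','w2.png'); np.save('w2.npy',dict(s=s),allow_pickle=True)
cv2.imwrite('pics/w2b.png',cv2.resize(a,(800,600))[:,:,::-1])
```

```text
[ 0.6301 -0.0194  0.3604] [ 0.0007 -0.0018 -0.0023 -0.0009  0.0015 -0.0076] [[-0.0004 -1.      0.0023]
 [ 0.0001  0.0023  1.    ]
 [-1.      0.0004  0.0001]]
```

View pics/w2b.png

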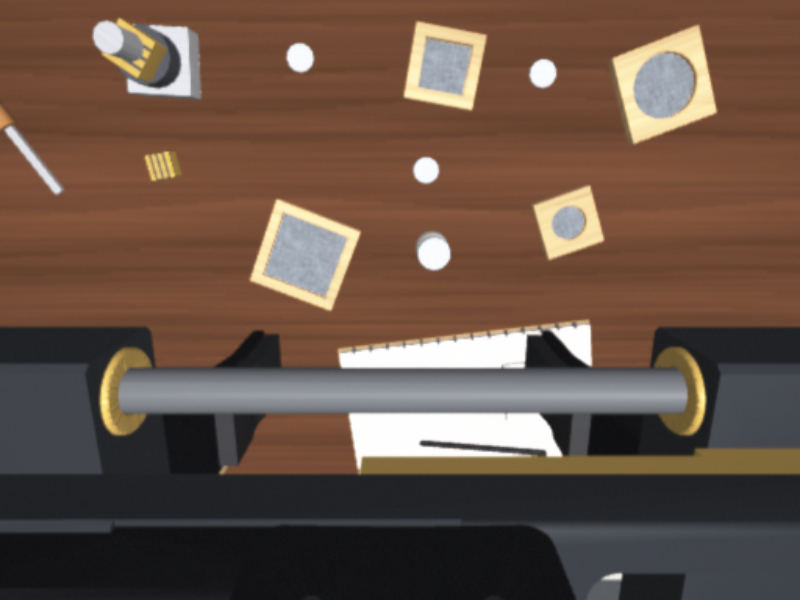

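The wrist view shows everything. All four nests are clear: LS (305,255), SS (446,66), LR (665,85), SR (569,223). The stack is at (150,55), with the stake top at (108,38) and the block at (163,60). A small brass lookalike lies at (163,165) and the jar at (433,250). Next I'll measure by masks.

```bash
cat >> h.py <<'E'
def grey(im,lo=90,hi=256,sat=45):
    h=cv2.cvtColor(im,cv2.COLOR_RGB2HSV); return ((h[:,:,1]<sat)&(h[:,:,2]>lo)&(h[:,:,2]<hi)).astype(np.uint8)
def cons(m,amin=60):
    return [c[:,0] for c in cv2.findContours(m,cv2.RETR_EXTERNAL,cv2.CHAIN_APPROX_NONE)[0] if cv2.contourArea(c)>amin]
def rect(W):
    (c,sz,a)=cv2.minAreaRect((W[:,:2]*1000).astype(np.float32)); return np.round(c,1),np.round(sz,1),round(a,1)
E
python3 - <<'E'
from h import *
s=np.load('w2.npy',allow_pickle=True).item()['s'];im=cv2.imread('pics/w2.png')[:,:,::-1].copy()
C=cam('wrist',s);im2=im.copy();im2[205:]=0
print('grey')
for c in cons(grey(im2)): print(c.mean(0).round()*1.5625,rect(ray(C,c,.009)))
h=cv2.cvtColor(im2,cv2.COLOR_RGB2HSV)
print(h[int(66/1.56),int(415/1.56)],h[150,165],h[int(255/1.5625),int(305/1.5625)], h[105,104],h[35,70])
m=((h[:,:,1]>45)&(h[:,:,2]>195)).astype(np.uint8)
print('wood')
for c in cons(m): print(c.mean(0).round()*1.5625,rect(ray(C,c,.012)))
v=cv2.resize(im[0:75,50:140],None,fx=8,fy=8,interpolation=cv2.INTER_CUBIC);cv2.imwrite('pics/crop.png',v[:,:,::-1])
E
```

```text
grey
[432.8125 250.    ] (array([653.1,  15. ]), array([40.5, 35.1]), 0.3)
[304.6875 254.6875] (array([ 658.2, -122.8]), array([70.1, 70.1]), 68.2)
[567.1875 221.875 ] (array([623.5, 155. ]), array([33.1, 32.8]), 89.8)
[425.     170.3125] (array([570.3,   5. ]), array([25.7, 24.9]), 89.8)
[ 32.8125 157.8125] (array([ 558.6, -394.1]), array([76.9, 11.9]), 32.3)
[542.1875  71.875 ] (array([478.4, 118.8]), array([25.8, 24.4]), 3.5)
[662.5    84.375] (array([490., 238.]), array([58.6, 58.8]), 89.8)
[162.5    65.625] (array([ 471.7, -251.8]), array([ 7.6, 35. ]), 56.2)
[300.    56.25] (array([ 463.7, -118.1]), array([25.8, 25.4]), 87.2)
[443.75   65.625] (array([471.8,  22.5]), array([44.6, 44.4]), 79.5)
[165.625   64.0625] (array([ 466.1, -254.4]), array([77. , 64.1]), 86.3)
[118.75  43.75] (array([ 449.1, -290.9]), array([52.3, 28.9]), 65.8)
[ 23  70 252] [ 11 136 116] [108  25 185] [ 22 135 232] [ 20 122 213]
wood
[303.125  254.6875] (array([ 658.1, -123.3]), array([93.1, 93.8]), 68.2)
[568.75  221.875] (array([623.8, 155.3]), array([61. , 60.4]), 19.5)
[120.3125  62.5   ] (array([ 468. , -290.4]), array([36.8,  6.4]), 55.9)
[665.625  84.375] (array([490.1, 238.3]), array([84.5, 84.7]), 20.4)
[443.75    64.0625] (array([471.9,  22.4]), array([68.6, 68.5]), 79.8)
[135.9375  32.8125] (array([ 442.1, -273.3]), array([37.5,  7.4]), 56.4)
```

View pics/crop.png

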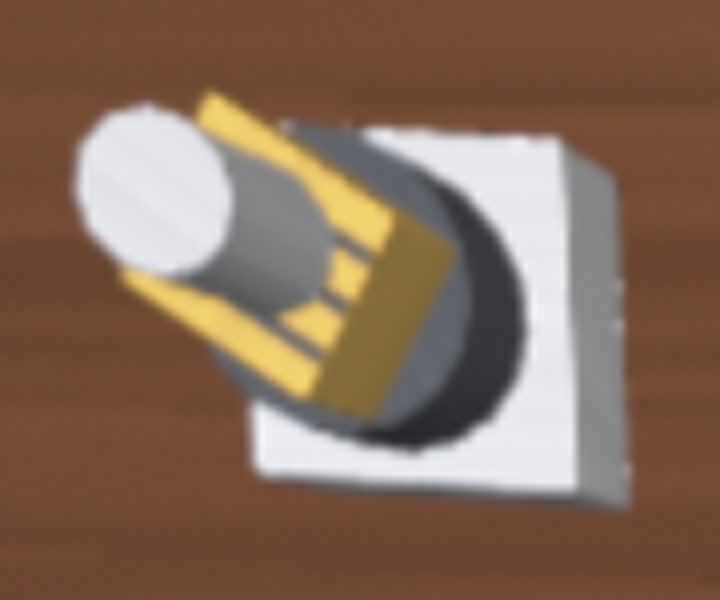

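The crop confirms the stack: bright stake on the large three-line brass die, on the dark round die, on the block. The brass piece here is the full-size one; the lookalikes on the bench are visibly smaller. Next: stack positions and angles.

Run:
```python
from h import *
np.set_printoptions(precision=1,suppress=True)
s=np.load('w2.npy',allow_pickle=True).item()['s'];C=cam('wrist',s)
f=lambda p,z: ray(C,(np.array(p)+.5)/8-.5+[50,0],z)[:,:2]*1000
print('q',s['q'])
print('stake',f([[153,190],[153,105],[153,276],[73,190],[233,190]],.106))
b=f([[395,210],[305,400],[208,92]],.074);d=np.diff(b,axis=0);print('brass',b,np.linalg.norm(b[0]-b[1]),np.linalg.norm(b[0]-b[2]),np.degrees(np.arctan2(*(b[0]-b[1])[::-1])),np.degrees(np.arctan2(*(b[0]-b[2])[::-1])))
k=f([[562,138],[578,490],[255,475]],.026);print('block',k,(k[0]+k[2])/2,np.linalg.norm(k[0]-k[1]),np.linalg.norm(k[2]-k[1]),[np.degrees(np.arctan2(*(k[i]-k[1])[::-1])) for i in(0,2)])
S=cam('scene');D=cam('side')
print(ray(S,np.array((313,228))/1.5625,.106)*1000,ray(D,np.array((358,389))/1.5625,.106)*1000)
```

```text
q [-0.2  0.4  1.2  0.   1.5 -1.8]
stake [[ 466.9 -248.1]
 [ 455.2 -246.3]
 [ 478.9 -249.9]
 [ 466.9 -260.3]
 [ 466.9 -235.9]]
brass [[ 462.5 -226.4]
 [ 491.5 -245.2]
 [ 444.9 -254.6]] 34.51981693577478 33.21375067016816 147.0287893165791 57.989537752817874
block [[ 439.9 -216.9]
 [ 499.5 -220.6]
 [ 496.7 -280.6]] [ 468.3 -248.7] 59.71250497566032 59.998582241367565 [np.float64(176.4564538393235), np.float64(-92.66862207545688)]
[[ 466.4 -245.8  106. ]] [[ 467.4 -252.4  106. ]]
```

>>> {"op": "carry_out", "data": {"motion": [{"offset": [30,27.2,-38.1],"yaw": 0},{"offset": [30,27.2,-38.1],"yaw": 0},{"offset": [30,27.2,-38.1],"yaw": 0},{"offset": [30,27.2,-38.1],"yaw": 0},{"offset": [30,27.2,-38.1],"yaw": 0},{"offset": [30,27.2,-38.1],"yaw": 0}]}}

```text
clock: 3.25
tcp_pos: [0.4664, -0.2491, 0.1801]
orientation: [-2.289, 1.569, -0.72]
force: [0.8, -0.7, 0.3]
width: 0.0871
```

>>> {"op": "carry_out", "data": {"motion": [{"offset": [0,0,0],"yaw": 0.179},{"offset": [0,0,0],"yaw": 0.179},{"offset": [0,0,0],"yaw": 0.179},{"offset": [0,0,0],"yaw": 0.179},{"offset": [0,0,0],"yaw": 0.179},{"offset": [0,0,0],"yaw": 0.179},{"offset": [0,0,0],"yaw": 0.179},{"offset": [0,0,0],"yaw": 0.179},{"offset": [0,0,0],"yaw": 0.179},{"offset": [0,0,0],"yaw": 0.179},{"offset": [0,0,0],"yaw": 0.179},{"offset": [0,0,0],"yaw": 0.179}]}}

```text
clock: 4.75
tcp_pos: [0.4672, -0.248, 0.1808]
orientation: [-0.148, 1.57, -0.732]
force: [0.0, -0.2, 0.7]
width: 0.087
```

>>> {"op": "carry_out", "data": {"motion": [{"offset": [0,0,0],"yaw": 0},{"offset": [0,0,0],"yaw": 0}]}}

```text
clock: 5.0
tcp_pos: [0.467, -0.248, 0.1807]
orientation: [-0.254, 1.57, -0.83]
force: [0.5, -0.7, -0.9]
width: 0.0872
```

```bash
cat > go.py <<'E'
from h import *
import sys
s=manip.read_state();R=Rn.from_euler('xyz',s['orientation']).as_matrix()
th=np.degrees(np.arctan2(R[1,2],R[0,2]))
print('t',round(s['clock'],2),'tcp',(s['tcp_pos']*1e3).round(1),'th',th.round(2),'q6',s['q'][5].round(2),'F',s['force'].round(1),'w',round(s['width']*1e3,1),'tilt',R[:,0].round(4))
for a in sys.argv[1:]:
    x=np.array([float(v) for v in a.split(',')]); print(a,'->',(R.T@(x[:3]-s['tcp_pos']*1e3)).round(1), 'dyaw',round(-np.radians(x[3]-th),3) if len(x)>3 else '')
E
python3 go.py 466.9,-248.1,83.5
python3 - <<'E'
from h import *
a=snap('wrist','w3.png');cv2.imwrite('pics/w3b.png',a[:210,:,::-1])
E
```

```text
t 5.0 tcp [ 467.  -248.   180.7] th -32.98 q6 -0.12 F [ 0.5 -0.7 -0.9] w 87.2 tilt [ 2.e-04 -3.e-04 -1.e+00]
466.9,-248.1,83.5 -> [97.2 -0.1 -0.1] dyaw
```

View pics/w3b.png

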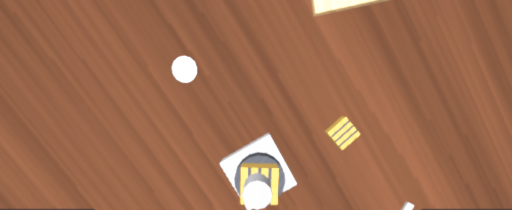

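Centred over the stack, with the brass edges square to the jaws. Now down, grip the stake, and lift.

>>> {"op": "carry_out", "data": {"motion": [{"offset": [30,0,0],"yaw": 0},{"offset": [30,0,0],"yaw": 0},{"offset": [20,0,0],"yaw": 0},{"offset": [10,0,0],"yaw": 0},{"offset": [7,0,0],"yaw": 0},{"offset": [0,0,0],"yaw": 0}]}}

```text
clock: 5.8
tcp_pos: [0.467, -0.2481, 0.0836]
orientation: [-0.357, 1.571, -0.935]
force: [0.2, 0.4, 0.1]
width: 0.0873
```

>>> {"op": "carry_out", "data": {"motion": [{"offset": [0,0,0],"yaw": 0},{"offset": [0,0,0],"yaw": 0},{"offset": [0,0,0],"yaw": 0},{"offset": [0,0,0],"yaw": 0},{"offset": [0,0,0],"yaw": 0},{"offset": [0,0,0],"yaw": 0},{"offset": [0,0,0],"yaw": 0},{"offset": [0,0,0],"yaw": 0}], "grip": 16, "grip_force": 30}}

```text
clock: 6.8
tcp_pos: [0.4668, -0.248, 0.0835]
orientation: [3.023, 1.571, 2.445]
force: [-0.5, 0.7, 0.3]
width: 0.0221
```

```bash
python3 go.py 623.7,155.2,150
```

```text
t 6.8 tcp [ 466.8 -248.    83.5] th -33.12 q6 -0.12 F [-0.5  0.7  0.3] w 22.1 tilt [-1.e-04  1.e-04 -1.e+00]
623.7,155.2,150 -> [-66.5 423.4 -89. ] dyaw
```

>>> {"op": "carry_out", "data": {"motion": [{"offset": [-6,0,0],"yaw": 0},{"offset": [-30,0,0],"yaw": 0},{"offset": [-40,0,0],"yaw": 0},{"offset": [0,0,0],"yaw": 0},{"offset": [0,0,0],"yaw": 0}]}}

```text
clock: 7.42
tcp_pos: [0.4663, -0.2476, 0.1592]
orientation: [3.048, 1.57, 2.47]
force: [0.5, -0.4, -1.5]
width: 0.0223
```

```bash
python3 go.py 623.7,155.2,160
python3 - <<'E'
from h import *
a=snap('side','d1.png');b=snap('scene','s1.png')
cv2.imwrite('pics/d1c.png',np.hstack([cv2.resize(a[150:330,140:340],(600,540)),cv2.resize(b[90:210,140:200],(200,400))[:540] if 0 else cv2.resize(b[80:220,150:250],(200,540))])[:,:,::-1])
E
```

```text
t 7.42 tcp [ 466.3 -247.6  159.2] th -33.12 q6 -0.12 F [ 0.5 -0.4 -1.5] w 22.3 tilt [-8.e-04  7.e-04 -1.e+00]
623.7,155.2,160 -> [ -0.7 423.4 -88.3] dyaw
```

View pics/d1c.png

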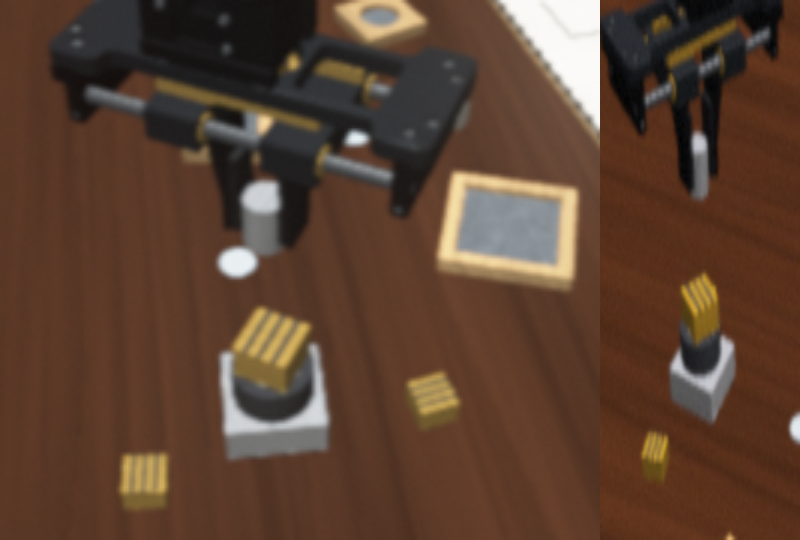

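Run:
```python
from h import *
np.set_printoptions(precision=4,suppress=True)
print(ray(cam('side'),[[227.7,215.7]],.1817),ray(cam('scene'),[[200,116]],.1817))
print(proj(cam('side'),[.4663,-.2476,.1817]),proj(cam('scene'),[.4663,-.2476,.1817]))
for n,f,r in(('side','d1',(150,330,140,340)),('scene','s1',(80,220,150,250))):
    im=cv2.imread(f'pics/{f}.png')[:,:,::-1].copy(); m=grey(im,130,256,40); m[:r[0]]=0;m[r[1]:]=0;m[:,:r[2]]=0;m[:,r[3]:]=0
    for c in cons(m,15): print(n,cv2.boundingRect(c),c.mean(0))
```

```text
[[ 0.4667 -0.2524  0.1817]] [[ 0.4571 -0.247   0.1817]]
[[227.0047 213.6289]] [[197.9402 117.7396]]
side (213, 265, 37, 31) [230.9211 282.7237]
side (212, 232, 14, 11) [218.7742 236.8065]
side (292, 213, 34, 25) [309.45 225.26]
side (221, 210, 12, 12) [226.8529 215.5588]
side (255, 194, 8, 5) [258.3529 195.9412]
side (261, 153, 11, 5) [266.     155.0833]
side (306, 150, 34, 44) [328.2083 165.4167]
scene (245, 187, 5, 8) [247.4444 190.4444]
scene (185, 167, 32, 15) [201.0833 175.2778]
scene (196, 114, 7, 6) [199.1765 117.0588]
```

Grip confirmed and centred; the rest of the stack is undisturbed. Carrying to the small round nest.

>>> {"op": "carry_out", "data": {"motion": [{"offset": [0,52.9,-11.0],"yaw": 0},{"offset": [0,52.9,-11.0],"yaw": 0},{"offset": [0,52.9,-11.0],"yaw": 0},{"offset": [0,52.9,-11.0],"yaw": 0},{"offset": [0,52.9,-11.0],"yaw": 0},{"offset": [0,52.9,-11.0],"yaw": 0},{"offset": [0,52.9,-11.0],"yaw": 0},{"offset": [0,52.9,-11.0],"yaw": 0},{"offset": [0,0,0],"yaw": 0},{"offset": [0,0,0],"yaw": 0}]}}

```text
clock: 8.78
tcp_pos: [0.6231, 0.1542, 0.1579]
orientation: [-2.322, 1.567, -2.899]
force: [-0.1, 0.6, -2.0]
width: 0.0225
```

>>> {"op": "carry_out", "data": {"motion": [{"offset": [40,0,0],"yaw": 0},{"offset": [40,0,0],"yaw": 0},{"offset": [30,0,0],"yaw": 0},{"offset": [15,0,0],"yaw": 0},{"offset": [0,0,0],"yaw": 0},{"offset": [0,0,0],"yaw": 0}]}}

```text
clock: 9.52
tcp_pos: [0.6255, 0.1541, 0.0358]
orientation: [0.627, 1.569, 0.049]
force: [0.3, -0.4, -0.4]
width: 0.0218
```

```bash
python3 go.py 623.7,155.2,15.5
```

```text
t 9.53 tcp [625.5 154.1  35.8] th -33.15 q6 0.65 F [ 0.3 -0.4 -0.4] w 21.8 tilt [ 2.3e-03  1.0e-04 -1.0e+00]
623.7,155.2,15.5 -> [20.3 -0.  -2.1] dyaw
```

>>> {"op": "carry_out", "data": {"motion": [{"offset": [8,0,-1.5],"yaw": 0},{"offset": [6,0,0],"yaw": 0},{"offset": [3,0,0],"yaw": 0},{"offset": [1,0,0],"yaw": 0},{"offset": [1,0,0],"yaw": 0},{"offset": [0.7,0,0],"yaw": 0},{"offset": [0,0,0],"yaw": 0},{"offset": [0,0,0],"yaw": 0}]}}

```text
clock: 10.52
tcp_pos: [0.6233, 0.1554, 0.0155]
orientation: [0.699, 1.57, 0.121]
force: [-1.9, -0.9, 5.1]
width: 0.0219
```

```bash
python3 go.py 623.7,155.2,15.5;python3 go.py
```

```text
t 10.53 tcp [623.3 155.4  15.5] th -33.12 q6 0.65 F [-1.9 -0.9  5.1] w 21.9 tilt [ 4.e-04  0.e+00 -1.e+00]
623.7,155.2,15.5 -> [0.  0.1 0.4] dyaw 
t 10.53 tcp [623.3 155.4  15.5] th -33.12 q6 0.65 F [-1.9 -0.9  5.1] w 21.9 tilt [ 4.e-04  0.e+00 -1.e+00]
```

Contact with 5 N at the expected height. Release, rise, and return to the stack.

>>> {"op": "carry_out", "data": {"motion": [{"offset": [0,0,0],"yaw": 0},{"offset": [0,0,0],"yaw": 0},{"offset": [0,0,0],"yaw": 0},{"offset": [0,0,0],"yaw": 0},{"offset": [-5,0,0],"yaw": 0},{"offset": [-30,0,0],"yaw": 0},{"offset": [-50,0,0],"yaw": 0},{"offset": [-50,0,0],"yaw": 0}], "grip": 70}}

```text
clock: 11.52
tcp_pos: [0.6229, 0.1552, 0.1512]
orientation: [-2.491, 1.57, -3.069]
force: [0.4, -0.0, 0.8]
width: 0.0699
```

>>> {"op": "carry_out", "data": {"motion": [{"offset": [0,-53.0,11.3],"yaw": 0},{"offset": [0,-53.0,11.3],"yaw": 0},{"offset": [0,-53.0,11.3],"yaw": 0},{"offset": [0,-53.0,11.3],"yaw": 0},{"offset": [0,-53.0,11.3],"yaw": 0},{"offset": [0,-53.0,11.3],"yaw": 0},{"offset": [0,-53.0,11.3],"yaw": 0},{"offset": [0,-53.0,11.3],"yaw": 0},{"offset": [0,0,0],"yaw": 0},{"offset": [0,0,0],"yaw": 0}]}}

```text
clock: 12.78
tcp_pos: [0.467, -0.2489, 0.15]
orientation: [2.246, 1.57, 1.667]
force: [-0.5, 0.4, -0.5]
width: 0.0699
```

```bash
python3 go.py 468.2,-249.2,58.5
python3 - <<'E'
from h import *
s=manip.read_state();C=cam('wrist',s)
w=snap('wrist','w4.png');a=snap('scene','s2.png')
h=cv2.cvtColor(w,cv2.COLOR_RGB2HSV);h[209:]=0
m=((h[:,:,1]>100)&(h[:,:,2]>190)).astype(np.uint8); m=cv2.morphologyEx(m,cv2.MORPH_CLOSE,np.ones((5,5)))
for c in cons(m): print(c.min(0),c.max(0),rect(ray(C,c,.074)))
cv2.imwrite('pics/c4.png',np.hstack([cv2.resize(w[120:210,200:320],(480,360)),cv2.resize(a[230:300,310:380],(320,360))])[:,:,::-1])
E
```

```text
t 12.78 tcp [ 467.  -248.9  150. ] th -33.17 q6 -0.12 F [-0.5  0.4 -0.5] w 69.9 tilt [-1.e-04  6.e-04 -1.e+00]
468.2,-249.2,58.5 -> [91.5  0.4  1.2] dyaw 
[237 170] [280 208] (array([ 470.6, -246.1]), array([31.2, 34.3]), 56.8)
[331 116] [370 153] (array([ 553.1, -248.1]), array([20.4, 22.9]), 9.6)
```

View pics/c4.png

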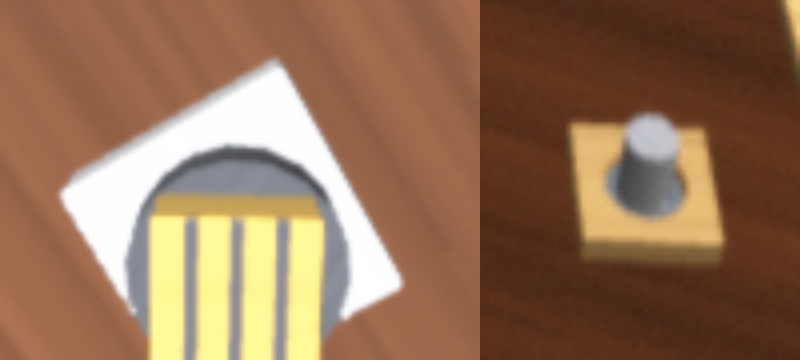

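Left: brass die aligned with the jaws. Right: stake upright and inside its recess. Next, the brass die.

>>> {"op": "carry_out", "data": {"motion": [{"offset": [30,1,1.5],"yaw": 0},{"offset": [30,0,0],"yaw": 0},{"offset": [18,0,0],"yaw": 0},{"offset": [9,0,0],"yaw": 0},{"offset": [4,0,0],"yaw": 0},{"offset": [0,0,0],"yaw": 0}]}}

```text
clock: 13.62
tcp_pos: [0.4694, -0.249, 0.0592]
orientation: [-0.129, 1.57, -0.706]
force: [-0.0, 0.1, 0.5]
width: 0.0701
```

>>> {"op": "carry_out", "data": {"motion": [{"offset": [0,0,0],"yaw": 0},{"offset": [0,0,0],"yaw": 0},{"offset": [0,0,0],"yaw": 0},{"offset": [0,0,0],"yaw": 0},{"offset": [0,0,0],"yaw": 0},{"offset": [0,0,0],"yaw": 0}], "grip": 26, "grip_force": 40}}

```text
clock: 14.38
tcp_pos: [0.4688, -0.2492, 0.0589]
orientation: [-2.912, 1.57, 2.794]
force: [-0.2, 1.1, 1.9]
width: 0.0337
```

```bash
python3 go.py
```

```text
t 14.38 tcp [ 468.8 -249.2   58.9] th -33.12 q6 -0.12 F [-0.2  1.1  1.9] w 33.7 tilt [-3.e-04  1.e-04 -1.e+00]
```

>>> {"op": "carry_out", "data": {"motion": [{"offset": [-5,0,0],"yaw": 0},{"offset": [-25,0,0],"yaw": 0},{"offset": [-40,0,0],"yaw": 0},{"offset": [0,0,0],"yaw": 0},{"offset": [0,0,0],"yaw": 0}]}}

```text
clock: 15.0
tcp_pos: [0.4684, -0.2487, 0.1282]
orientation: [3.031, 1.569, 2.453]
force: [0.2, -0.6, -2.9]
width: 0.0337
```

```bash
python3 go.py 471.9,22.4,130,-10.3
python3 - <<'E'
from h import *
a=snap('side','d2.png');b=snap('scene','s3.png')
cv2.imwrite('pics/c5.png',np.hstack([cv2.resize(a[150:330,140:340],(600,540)),cv2.resize(b[80:220,150:250],(200,540))])[:,:,::-1])
E
```

```text
t 15.0 tcp [ 468.4 -248.7  128.2] th -33.12 q6 -0.12 F [ 0.2 -0.6 -2.9] w 33.7 tilt [-0.0012  0.001  -1.    ]
471.9,22.4,130,-10.3 -> [  -1.5  229.  -145.1] dyaw -0.398
```

View pics/c5.png

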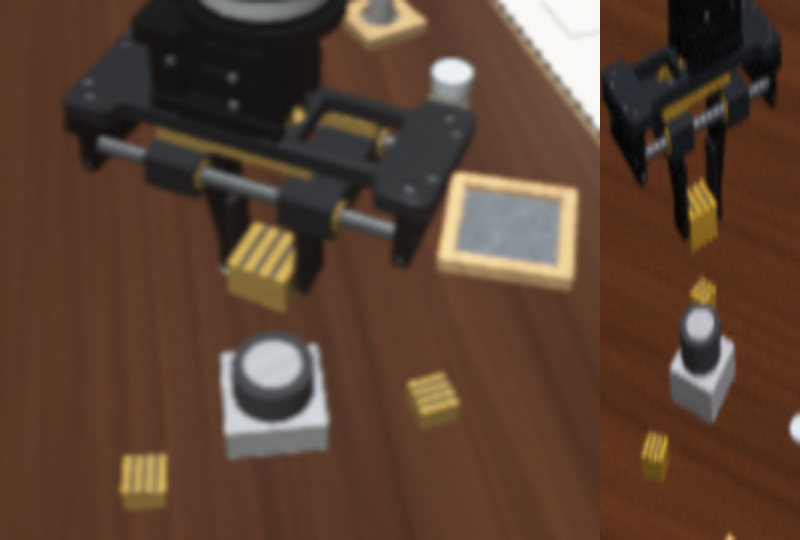

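Brass die held level; round die and block undisturbed. Carrying it to the small square nest.

>>> {"op": "carry_out", "data": {"motion": [{"offset": [0,45.8,-29],"yaw": 0},{"offset": [0,45.8,-29],"yaw": 0},{"offset": [0,45.8,-29],"yaw": 0},{"offset": [0,45.8,-29],"yaw": 0},{"offset": [0,45.8,-29],"yaw": 0},{"offset": [0,0,0],"yaw": -0.133},{"offset": [0,0,0],"yaw": -0.133},{"offset": [0,0,0],"yaw": -0.133},{"offset": [0,0,0],"yaw": 0},{"offset": [40,0,0],"yaw": 0},{"offset": [40,0,0],"yaw": 0},{"offset": [15,0,0],"yaw": 0}]}}

```text
clock: 16.6
tcp_pos: [0.4711, 0.022, 0.0317]
orientation: [3.131, 1.566, 2.95]
force: [0.7, 0.0, -3.0]
width: 0.0337
```

>>> {"op": "carry_out", "data": {"motion": [{"offset": [0,0,0],"yaw": 0},{"offset": [0,0,0],"yaw": 0}]}}

```text
clock: 16.85
tcp_pos: [0.4735, 0.0217, 0.0347]
orientation: [-0.0, 1.569, -0.18]
force: [0.3, -0.1, -2.5]
width: 0.034
```

```bash
python3 go.py 471.9,22.4,14.9,-10.3
```

```text
t 16.85 tcp [473.5  21.7  34.7] th -10.29 q6 -0.01 F [ 0.3 -0.1 -2.5] w 34.0 tilt [ 1.8e-03 -3.0e-04 -1.0e+00]
471.9,22.4,14.9,-10.3 -> [19.8  0.4 -1.8] dyaw 0.0
```

>>> {"op": "carry_out", "data": {"motion": [{"offset": [8,0,-1],"yaw": 0},{"offset": [6,0,0],"yaw": 0},{"offset": [2.5,0,0],"yaw": 0},{"offset": [1,0,0],"yaw": 0},{"offset": [1,0,0],"yaw": 0},{"offset": [0.7,0,0],"yaw": 0},{"offset": [0,0,0],"yaw": 0},{"offset": [0,0,0],"yaw": 0}]}}

```text
clock: 17.85
tcp_pos: [0.4718, 0.022, 0.0149]
orientation: [-0.048, 1.57, -0.227]
force: [-0.6, 0.1, 2.8]
width: 0.0335
```

```bash
python3 go.py 471.9,22.4,14.9,-10.3
```

```text
t 17.85 tcp [471.8  22.   14.9] th -10.25 q6 -0.01 F [-0.6  0.1  2.8] w 33.5 tilt [ 3.e-04 -1.e-04 -1.e+00]
471.9,22.4,14.9,-10.3 -> [0.  0.4 0.1] dyaw 0.001
```

Contact made, aligned. Release and go back for the round die.

>>> {"op": "carry_out", "data": {"motion": [{"offset": [0,0,0],"yaw": 0},{"offset": [0,0,0],"yaw": 0},{"offset": [0,0,0],"yaw": 0},{"offset": [0,0,0],"yaw": 0},{"offset": [-5,0,0],"yaw": 0},{"offset": [-30,0,0],"yaw": 0},{"offset": [-50,0,0],"yaw": 0},{"offset": [-35,0,0],"yaw": 0}], "grip": 87}}

```text
clock: 18.85
tcp_pos: [0.4719, 0.022, 0.1367]
orientation: [-0.01, 1.569, -0.189]
force: [0.6, 0.3, -1.1]
width: 0.0867
```

>>> {"op": "carry_out", "data": {"motion": [{"offset": [0,-53.4,9],"yaw": 0},{"offset": [0,-53.4,9],"yaw": 0},{"offset": [0,-53.4,9],"yaw": 0},{"offset": [0,-53.4,9],"yaw": 0},{"offset": [0,-53.4,9],"yaw": 0},{"offset": [0,0,0],"yaw": 0},{"offset": [0,0,0],"yaw": 0}]}}

```text
clock: 19.73
tcp_pos: [0.4676, -0.248, 0.1345]
orientation: [2.449, 1.569, 2.269]
force: [-0.8, 0.4, -0.2]
width: 0.087
```

```bash
python3 go.py 468.3,-248.7,35
python3 - <<'E'
from h import *
s=manip.read_state();C=cam('wrist',s)
w=snap('wrist','w5.png');a=snap('scene','s4.png')
h=cv2.cvtColor(w,cv2.COLOR_RGB2HSV)
cv2.imwrite('pics/c6.png',np.hstack([cv2.resize(w[90:210,180:340],(480,360)),cv2.resize(a[180:230,280:330],(320,360))])[:,:,::-1])
E
```

```text
t 19.73 tcp [ 467.6 -248.   134.5] th -10.3 q6 -0.52 F [-0.8  0.4 -0.2] w 87.0 tilt [-0.0012  0.0014 -1.    ]
468.3,-248.7,35 -> [99.5 -0.7  0.9] dyaw
```

View pics/c6.png

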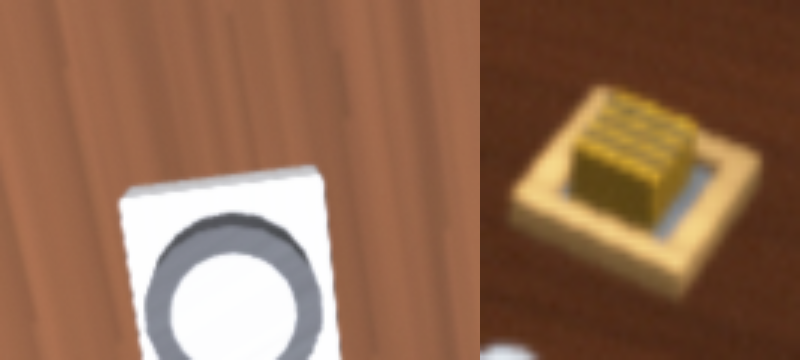

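Run:
```python
from h import *
s=manip.read_state();C=cam('wrist',s);print(ray(C,[[257.7,193.7],[236.2,193.7],[279.4,193.7]],.05)*1000)
```

```text
[[ 468.90411852 -249.24975795   50.        ]
 [ 451.47144525 -246.11561296   50.        ]
 [ 486.49653172 -252.41262189   50.        ]]
```

>>> {"op": "carry_out", "data": {"motion": [{"offset": [35,-1,1.5],"yaw": 0},{"offset": [35,0,0],"yaw": 0},{"offset": [17,0,0],"yaw": 0},{"offset": [8,0,0],"yaw": 0},{"offset": [4.5,0,0],"yaw": 0},{"offset": [0,0,0],"yaw": 0}]}}

```text
clock: 20.58
tcp_pos: [0.47, -0.2498, 0.0355]
orientation: [-0.528, 1.57, -0.706]
force: [0.9, 0.5, -0.4]
width: 0.0868
```

>>> {"op": "carry_out", "data": {"motion": [{"offset": [0,0,0],"yaw": 0},{"offset": [0,0,0],"yaw": 0},{"offset": [0,0,0],"yaw": 0},{"offset": [0,0,0],"yaw": 0},{"offset": [0,0,0],"yaw": 0},{"offset": [0,0,0],"yaw": 0}], "grip": 40, "grip_force": 50}}

```text
clock: 21.32
tcp_pos: [0.469, -0.2496, 0.0352]
orientation: [2.798, 1.569, 2.619]
force: [-2.2, 0.1, 2.6]
width: 0.0481
```

```bash
python3 go.py
```

```text
t 21.32 tcp [ 469.  -249.6   35.2] th -10.24 q6 -0.52 F [-2.2  0.1  2.6] w 48.1 tilt [-1.5e-03  9.0e-04 -1.0e+00]
```

>>> {"op": "carry_out", "data": {"motion": [{"offset": [-5,0,0],"yaw": 0},{"offset": [-25,0,0],"yaw": 0},{"offset": [-45,0,0],"yaw": 0},{"offset": [0,0,0],"yaw": 0},{"offset": [0,0,0],"yaw": 0}]}}

```text
clock: 21.95
tcp_pos: [0.4693, -0.2495, 0.1096]
orientation: [2.506, 1.57, 2.326]
force: [0.4, -1.0, -4.2]
width: 0.048
```

```bash
python3 go.py 490,238.1,110
python3 - <<'E'
from h import *
a=snap('side','d3.png');b=snap('scene','s5.png')
cv2.imwrite('pics/c7.png',np.hstack([cv2.resize(a[150:330,140:340],(600,540)),cv2.resize(b[80:220,150:250],(200,540))])[:,:,::-1])
E
```

```text
t 21.95 tcp [ 469.3 -249.5  109.6] th -10.26 q6 -0.52 F [ 0.4 -1.  -4.2] w 48.0 tilt [-7.e-04  7.e-04 -1.e+00]
490,238.1,110 -> [-1.000e-01  4.835e+02 -6.650e+01] dyaw
```

View pics/c7.png

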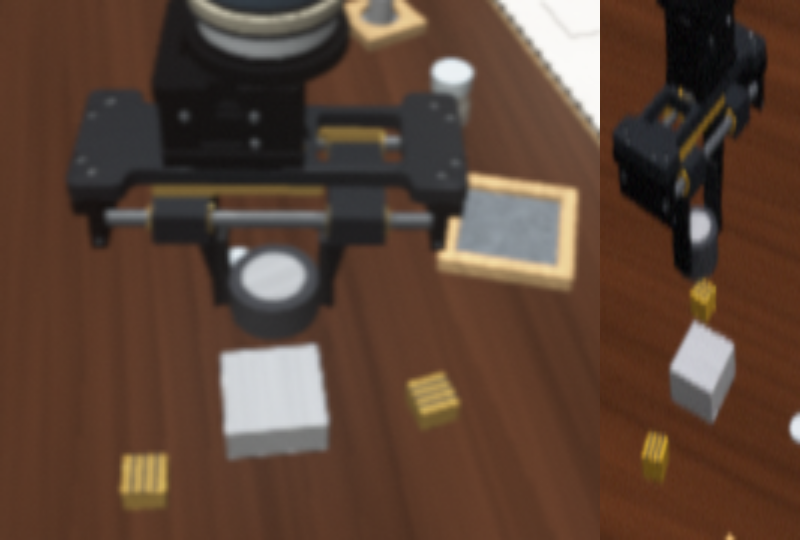

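Round die held level, block unmoved. Carrying it to the large round nest.

>>> {"op": "carry_out", "data": {"motion": [{"offset": [0,53.7,-7.4],"yaw": 0},{"offset": [0,53.7,-7.4],"yaw": 0},{"offset": [0,53.7,-7.4],"yaw": 0},{"offset": [0,53.7,-7.4],"yaw": 0},{"offset": [0,53.7,-7.4],"yaw": 0},{"offset": [0,53.7,-7.4],"yaw": 0},{"offset": [0,53.7,-7.4],"yaw": 0},{"offset": [0,53.7,-7.4],"yaw": 0},{"offset": [0,53.7,-7.4],"yaw": 0},{"offset": [0,0,0],"yaw": 0},{"offset": [0,0,0],"yaw": 0}]}}

```text
clock: 23.42
tcp_pos: [0.489, 0.2371, 0.1088]
orientation: [-2.593, 1.567, -2.771]
force: [0.1, -0.0, -4.0]
width: 0.0479
```

>>> {"op": "carry_out", "data": {"motion": [{"offset": [35,0,0],"yaw": 0},{"offset": [30,0,0],"yaw": 0},{"offset": [10,0,0],"yaw": 0},{"offset": [0,0,0],"yaw": 0},{"offset": [0,0,0],"yaw": 0}]}}

```text
clock: 24.05
tcp_pos: [0.4912, 0.2372, 0.0361]
orientation: [0.408, 1.569, 0.229]
force: [-0.4, 0.3, -3.6]
width: 0.0486
```

```bash
python3 go.py 490,238.1,15.2
```

```text
t 24.05 tcp [491.2 237.2  36.1] th -10.3 q6 0.42 F [-0.4  0.3 -3.6] w 48.6 tilt [ 1.9e-03  4.0e-04 -1.0e+00]
490,238.1,15.2 -> [20.9  0.6 -1.4] dyaw
```

>>> {"op": "carry_out", "data": {"motion": [{"offset": [9,0.5,-0.8],"yaw": 0},{"offset": [6,0,0],"yaw": 0},{"offset": [2.5,0,0],"yaw": 0},{"offset": [1,0,0],"yaw": 0},{"offset": [1,0,0],"yaw": 0},{"offset": [0.8,0,0],"yaw": 0},{"offset": [0,0,0],"yaw": 0},{"offset": [0,0,0],"yaw": 0}]}}

```text
clock: 25.05
tcp_pos: [0.4897, 0.2381, 0.0152]
orientation: [0.469, 1.57, 0.29]
force: [-0.9, -0.1, 0.8]
width: 0.0477
```

```bash
python3 go.py 490,238.1,15.2
```

```text
t 25.05 tcp [489.7 238.1  15.2] th -10.26 q6 0.43 F [-0.9 -0.1  0.8] w 47.7 tilt [ 4.e-04  1.e-04 -1.e+00]
490,238.1,15.2 -> [0.  0.  0.3] dyaw
```

>>> {"op": "carry_out", "data": {"motion": [{"offset": [0.4,0,0],"yaw": 0},{"offset": [0,0,0],"yaw": 0}]}}

```text
clock: 25.3
tcp_pos: [0.4897, 0.2381, 0.0152]
orientation: [0.428, 1.57, 0.249]
force: [-1.3, -0.6, 4.8]
width: 0.0481
```

>>> {"op": "carry_out", "data": {"motion": [{"offset": [0,0,0],"yaw": 0},{"offset": [0,0,0],"yaw": 0},{"offset": [0,0,0],"yaw": 0},{"offset": [0,0,0],"yaw": 0},{"offset": [-5,0,0],"yaw": 0},{"offset": [-30,0,0],"yaw": 0},{"offset": [-50,0,0],"yaw": 0},{"offset": [-35,0,0],"yaw": 0}], "grip": 87}}

```text
clock: 26.3
tcp_pos: [0.49, 0.2382, 0.1366]
orientation: [0.442, 1.569, 0.263]
force: [0.6, -0.6, -0.2]
width: 0.087
```

>>> {"op": "carry_out", "data": {"motion": [{"offset": [0,-53.6,7.3],"yaw": 0},{"offset": [0,-53.6,7.3],"yaw": 0},{"offset": [0,-53.6,7.3],"yaw": 0},{"offset": [0,-53.6,7.3],"yaw": 0},{"offset": [0,-53.6,7.3],"yaw": 0},{"offset": [0,-53.6,7.3],"yaw": 0},{"offset": [0,-53.6,7.3],"yaw": 0},{"offset": [0,-53.6,7.3],"yaw": 0},{"offset": [0,-53.6,7.3],"yaw": 0},{"offset": [0,0,0],"yaw": -0.125},{"offset": [0,0,0],"yaw": 0},{"offset": [0,0,0],"yaw": 0}]}}

```text
clock: 27.8
tcp_pos: [0.4681, -0.2475, 0.1345]
orientation: [2.325, 1.57, 2.27]
force: [-0.8, 0.6, 0.4]
width: 0.0875
```

```bash
python3 go.py 468.3,-248.7,9
python3 - <<'E'
from h import *
s=manip.read_state();C=cam('wrist',s)
w=snap('wrist','w6.png');a=snap('scene','s6.png')
m=grey(w,200);m[207:]=0
for c in cons(m):
    e=cv2.approxPolyDP(c[:,None],3,True)[:,0]; print(c.min(0),c.max(0),rect(ray(C,c,.026)),(ray(C,e,.026)[:,:2]*1000).round(1).tolist())
cv2.imwrite('pics/c8.png',np.hstack([cv2.resize(w[90:210,180:340],(480,360)),cv2.resize(a[200:270,360:430],(320,360))])[:,:,::-1])
E
```

```text
t 27.8 tcp [ 468.1 -247.5  134.5] th -3.15 q6 -0.64 F [-0.8  0.6  0.4] w 87.5 tilt [-3.e-04  4.e-04 -1.e+00]
468.3,-248.7,9 -> [125.5  -1.2   0.3] dyaw 
[222 151] [290 206] (array([ 468.5, -243.2]), array([50.4, 60.2]), 86.8) [[441.1, -217.3], [437.9, -266.7], [496.3, -270.0], [498.7, -220.5]]
[225  18] [255  50] (array([ 462.4, -124.1]), array([23.4, 23.3]), 44.3) [[464.1, -112.1], [457.7, -113.2], [450.7, -121.5], [453.1, -131.2], [458.5, -135.3], [468.2, -134.3], [474.5, -124.3], [473.2, -118.4]]
[403   0] [511  93] (array([ 645.4, -135.1]), array([66.6, 86.4]), 68.4) [[610.4, -107.5], [593.6, -150.4], [673.5, -180.6], [682.0, -159.9], [679.7, -143.8], [669.6, -170.1], [664.6, -169.0], [678.4, -134.9], [675.0, -111.1]]
```

View pics/c8.png

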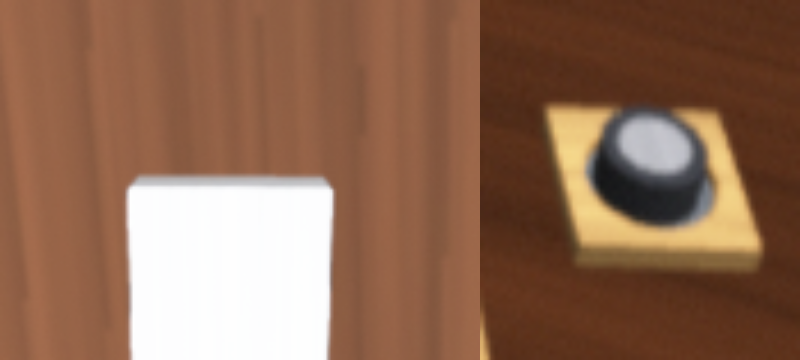

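Round die is in its nest. The block measures 60.2 mm across and its angle matches the jaws. Gripping the block.

>>> {"op": "carry_out", "data": {"motion": [{"offset": [45,-1,0],"yaw": 0},{"offset": [45,0,0],"yaw": 0},{"offset": [20,0,0],"yaw": 0},{"offset": [10,0,0],"yaw": 0},{"offset": [5,0,0],"yaw": 0},{"offset": [0,0,0],"yaw": 0}]}}

```text
clock: 28.65
tcp_pos: [0.4687, -0.2494, 0.0099]
orientation: [-0.652, 1.57, -0.706]
force: [-0.9, 0.5, 0.2]
width: 0.0871
```

>>> {"op": "carry_out", "data": {"motion": [{"offset": [0,0,0],"yaw": 0},{"offset": [0,0,0],"yaw": 0},{"offset": [0,0,0],"yaw": 0},{"offset": [0,0,0],"yaw": 0},{"offset": [0,0,0],"yaw": 0},{"offset": [0,0,0],"yaw": 0}], "grip": 50, "grip_force": 60}}

```text
clock: 29.4
tcp_pos: [0.4677, -0.2492, 0.0097]
orientation: [2.857, 1.57, 2.804]
force: [-2.7, -0.2, 5.7]
width: 0.0593
```

```bash
python3 go.py
```

```text
t 29.4 tcp [ 467.7 -249.2    9.7] th -3.07 q6 -0.65 F [-2.7 -0.2  5.7] w 59.3 tilt [-1.1e-03  4.0e-04 -1.0e+00]
```

>>> {"op": "carry_out", "data": {"motion": [{"offset": [-4,0,0],"yaw": 0},{"offset": [-20,0,0],"yaw": 0},{"offset": [-40,0,0],"yaw": 0},{"offset": [-35,0,0],"yaw": 0},{"offset": [0,0,0],"yaw": 0},{"offset": [0,0,0],"yaw": 0}]}}

```text
clock: 30.15
tcp_pos: [0.4672, -0.2483, 0.1068]
orientation: [2.438, 1.567, 2.384]
force: [-0.5, 0.3, -8.4]
width: 0.06
```

```bash
python3 go.py 658.1,-123.1,110,-21.8
python3 - <<'E'
from h import *
a=snap('side','d4.png');b=snap('scene','s7.png')
cv2.imwrite('pics/c9.png',np.hstack([cv2.resize(a[150:330,140:340],(600,540)),cv2.resize(b[80:220,150:250],(200,540))])[:,:,::-1])
E
```

```text
t 30.15 tcp [ 467.2 -248.3  106.8] th -3.1 q6 -0.65 F [-0.5  0.3 -8.4] w 60.0 tilt [-0.0024  0.0023 -1.    ]
658.1,-123.1,110,-21.8 -> [ -3.4 135.3 183.8] dyaw 0.326
```

View pics/c9.png

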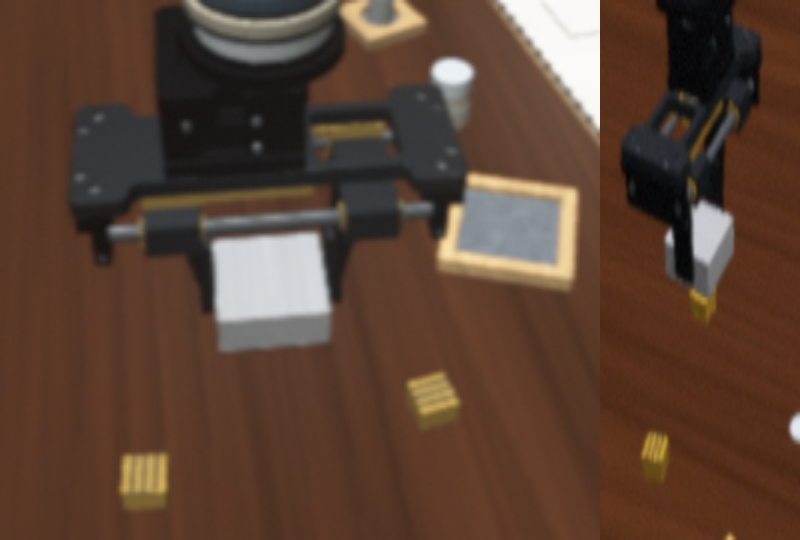

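Block held level. Carrying it to the large square nest.

>>> {"op": "carry_out", "data": {"motion": [{"offset": [0,22.6,30.6],"yaw": 0},{"offset": [0,22.6,30.6],"yaw": 0},{"offset": [0,22.6,30.6],"yaw": 0},{"offset": [0,22.6,30.6],"yaw": 0},{"offset": [0,22.6,30.6],"yaw": 0},{"offset": [0,22.6,30.6],"yaw": 0},{"offset": [0,0,0],"yaw": 0.109},{"offset": [0,0,0],"yaw": 0.109},{"offset": [0,0,0],"yaw": 0.108},{"offset": [0,0,0],"yaw": 0},{"offset": [0,0,0],"yaw": 0}]}}

```text
clock: 31.62
tcp_pos: [0.6581, -0.1236, 0.1069]
orientation: [-3.121, 1.568, 2.783]
force: [0.1, -0.8, -8.5]
width: 0.0596
```

>>> {"op": "carry_out", "data": {"motion": [{"offset": [35,0,0],"yaw": 0},{"offset": [30,0,0],"yaw": 0},{"offset": [6,0,0],"yaw": 0},{"offset": [0,0,0],"yaw": 0},{"offset": [0,0,0],"yaw": 0}]}}

```text
clock: 32.25
tcp_pos: [0.6603, -0.1244, 0.039]
orientation: [0.029, 1.567, -0.35]
force: [0.4, -0.7, -8.0]
width: 0.0597
```

```bash
python3 go.py 658.1,-123.1,15.7,-21.8
```

```text
t 32.25 tcp [ 660.3 -124.4   39. ] th -21.76 q6 0.03 F [ 0.4 -0.7 -8. ] w 59.7 tilt [ 0.0032 -0.0012 -1.    ]
658.1,-123.1,15.7,-21.8 -> [23.3  0.4 -2.6] dyaw 0.001
```

>>> {"op": "carry_out", "data": {"motion": [{"offset": [9,0,-1],"yaw": 0},{"offset": [7,0,0],"yaw": 0},{"offset": [3,0,0],"yaw": 0},{"offset": [1,0,0],"yaw": 0},{"offset": [1,0,0],"yaw": 0},{"offset": [1,0,0],"yaw": 0},{"offset": [0,0,0],"yaw": 0},{"offset": [0,0,0],"yaw": 0}]}}

```text
clock: 33.25
tcp_pos: [0.6582, -0.1236, 0.0158]
orientation: [0.021, 1.57, -0.359]
force: [-1.0, 0.3, -5.8]
width: 0.0597
```

```bash
python3 go.py 658.1,-123.1,15.7,-21.8
```

```text
t 33.25 tcp [ 658.2 -123.6   15.8] th -21.77 q6 0.03 F [-1.   0.3 -5.8] w 59.7 tilt [ 6.e-04 -2.e-04 -1.e+00]
658.1,-123.1,15.7,-21.8 -> [ 0.1  0.4 -0.3] dyaw 0.0
```

Contact has only just begun (−8 to −5.8 N), so I'll ease down a little more.

>>> {"op": "carry_out", "data": {"motion": [{"offset": [0.4,0,0],"yaw": 0},{"offset": [0.4,0,0],"yaw": 0},{"offset": [0.3,0,0],"yaw": 0},{"offset": [0,0,0],"yaw": 0},{"offset": [0,0,0],"yaw": 0}]}}

```text
clock: 33.88
tcp_pos: [0.6582, -0.1236, 0.0158]
orientation: [-0.07, 1.57, -0.45]
force: [-2.1, 1.6, 5.1]
width: 0.0599
```

```bash
python3 go.py
```

```text
t 33.88 tcp [ 658.2 -123.6   15.8] th -21.77 q6 0.03 F [-2.1  1.6  5.1] w 59.9 tilt [ 6.e-04 -3.e-04 -1.e+00]
```

>>> {"op": "carry_out", "data": {"motion": [{"offset": [0,0,0],"yaw": 0},{"offset": [0,0,0],"yaw": 0},{"offset": [0,0,0],"yaw": 0},{"offset": [0,0,0],"yaw": 0},{"offset": [-5,0,0],"yaw": 0},{"offset": [-30,0,0],"yaw": 0},{"offset": [-50,0,0],"yaw": 0},{"offset": [-55,0,0],"yaw": 0},{"offset": [-55,0,0],"yaw": 0},{"offset": [-55,0,0],"yaw": 0},{"offset": [-50,0,0],"yaw": 0}], "grip": 87}}

```text
clock: 35.25
tcp_pos: [0.6579, -0.1234, 0.3171]
orientation: [0.04, 1.569, -0.34]
force: [0.7, -0.1, -0.9]
width: 0.0873
```

>>> {"op": "carry_out", "data": {"motion": [{"offset": [0,0,-45],"yaw": 0},{"offset": [0,0,-45],"yaw": 0},{"offset": [0,0,-45],"yaw": 0},{"offset": [0,0,-45],"yaw": 0},{"offset": [0,0,0],"yaw": 0},{"offset": [0,0,0],"yaw": 0},{"offset": [0,0,0],"yaw": 0}]}}

```text
clock: 36.12
tcp_pos: [0.4921, -0.0573, 0.3146]
orientation: [0.009, 1.569, -0.372]
force: [-0.4, 0.1, -0.3]
width: 0.0873
```

```bash
python3 go.py
python3 - <<'E'
from h import *
a=snap('side','d5.png');b=snap('scene','s8.png')
cv2.imwrite('pics/c10.png',np.vstack([cv2.resize(b[170:290,100:440],(794,280)),cv2.resize(a[110:290,150:360],(366,314)) if 0 else cv2.resize(a[110:270,150:560],(794,310))])[:,:,::-1])
h=lambda i:cv2.cvtColor(i,cv2.COLOR_RGB2GRAY).astype(int)
# bystander check: jar and burnisher regions before/after
for n,f,new,pts in(('scene','s0',b,[(431,390),(208,272)]),('side','d0',a,[(454,284),(465,555)])):
    o=cv2.imread(f'pics/{f}.png')[:,:,::-1].copy()
    for p in pts:
        u,v=(np.array(p)/1.5625).astype(int); sl=np.s_[v-25:v+25,u-20:u+20]
        print(n,p,np.abs(h(o)[sl]-h(new)[sl]).mean().round(2))
E
```

```text
t 36.12 tcp [492.1 -57.3 314.6] th -21.79 q6 0.04 F [-0.4  0.1 -0.3] w 87.3 tilt [ 1.3e-03 -5.0e-04 -1.0e+00]
scene (431, 390) 1.45
scene (208, 272) 1.58
side (454, 284) 1.83
side (465, 555) 1.22
```

View pics/c10.png

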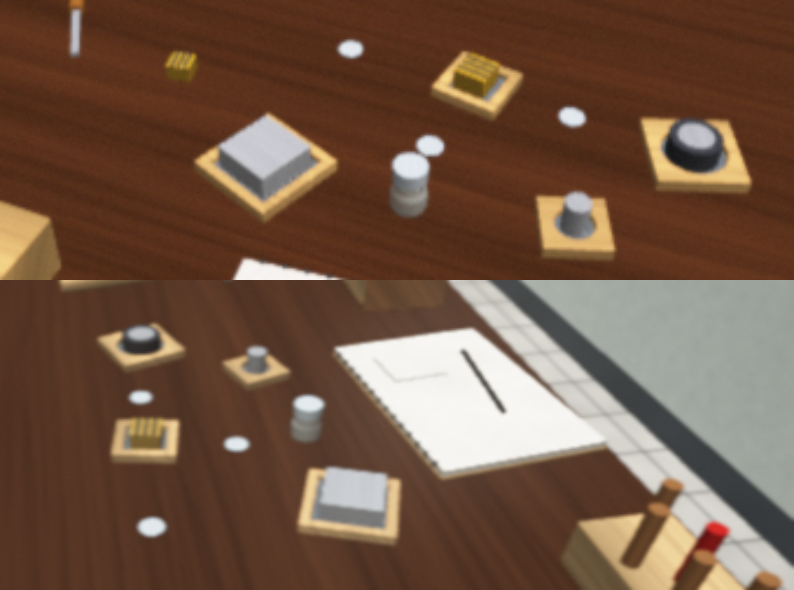

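Both views show all four tools seated in their matching nests, and the jar and burnisher regions differ from the first pictures only by noise.

```bash
python3 -c "
from bench import manip
print(manip.sign_off())"
```

```text
the job is handed in; nothing more can be done
None
```

The stack is apart, and each tool sits the same way up in its matching nest: small stake, brass square die, round die, then bench block. I handed the job in at about 36 s of the 122 s allowed.

- **Set-down:** each tool was lowered in steps of 1 mm or less onto the recess floor before release. The final contact readings were between about 3 and 5 N.
- **Final check:** the scene and side views show all four upright and within their recesses, looking flat.
- **Bystanders:** the picture areas around the jar and the burnisher match the first pictures to within noise. The brass lookalikes were left alone.
- **What did not go to plan:** the first two move calls were refused for a missing yaw value. The side camera also read positions about 4 mm to 10 mm off in y against the other views, so I relied on the wrist camera instead. The gripper opening read up to about 2 mm under the true tool sizes, with no effect on the grips.

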